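# Open the clipped sample carrier and stand its jar on the stirrer

## Robot

A 7-joint arm with a two-finger parallel gripper is mounted at the origin on a cart in front of the work surface, level with it; the furniture and walls round the work are solid. World frame = base frame: x ahead of the robot, y to its left, z up, the work surface at z = 0. Lengths are in m, angles in rad, forces in N, time in s.
With the tool pointing down it reaches from about 0.425 to 0.875 m from the base axis. Payload 9.9 kg.
Tool frame: the origin (TCP) lies midway between the tips of the shut fingers; the grasp point (between the pads) lies 19 mm behind it (ctrl.grasp_offset is the distance from the TCP to the grasp point, in m); z points along the fingers, y is the direction in which the jaws open and shut (so a half turn about z gives the same grasp; the last joint's range is limited). The gripper opens to 85 mm and grips with 20 to 120 N. Pads are 22 mm wide; open, the fingers measure 114 mm over their backs; the gripper's body (76 mm by 85 mm) begins 54 mm behind the grasp point. The pads swing forward as they close: fully open they stand 13 mm farther back than shut.
Start: joints at [-1.285, 0.576, 0.025, 1.437, -0.015, 1.129, -0.057], TCP at [0.244, 0.629, 0.231] pointing down, gripper open.
Joint ranges: [-2.76, 2.76], [-0.34, 2.15], [-1.52, 1.57], [0.19, 2.46], [-1.09, 4.23], [0.17, 1.99], [-2.82, 2.82]. Speed limits (rad/s): [2.22, 2.22, 3.01, 3.01, 3.14, 3.14, 3.14].

## Interface

Orientations are given as a rotation vector (axis times angle).
In Python, from workcell import ctrl gives the robot as it stands.
- The arm moves only by the shell command python3 -m pendant 'ROWS' [FORCE]. ROWS is JSON, a list of rows, each a list of 3 entries, a list of its own where there are three numbers: the turn, a rotation vector about the tool's x, y, z in rad, then the shift along the tool's x, y, z in m, then the finger opening in m, from 0 to 0.0854. In form: [[[rx, ry, rz], [x, y, z], fingers], ...]. A call has 1 to 8 rows; each row is the pose to reach, as a shift and turn from the pose commanded when the call began, along the tool's axes at that moment; what a row does not reach only later rows make up. A row lasts 1/12 s, in which the tool goes at most 41.7 mm and 7.16 degrees, less where a joint would pass 70% of its speed; a pose out of reach is approached as far as the arm can. A call with a gripper value outside its range is refused whole. The fingers move at their own pace and stop on an object; FORCE is the grip in N (left out, the last holds). Time passes only in rows, so rows that repeat a pose let the fingers close. It gives the time, the measured TCP pose, the force and the opening at its end, in the units of the state.
- ctrl.state(): the state, without advancing time (a new reading comes with each control period).
- ctrl.snapshot(name): name is "side" or "top" or "wrist"; returns the picture (384x512x3 uint8, red, green, blue); there is no depth.
- ctrl.get_calibration(name): a dict with "fx", "fy", "cx", "cy" (pixels), "extrinsics" (4x4, takes a point from world to camera coordinates); the wrist camera has in their place "tool_from_camera" (4x4, takes a point from camera to tool coordinates, whose origin is the TCP and whose axes are the flange's). Camera axes: x right, y down, z forward; pixel columns grow to the right and rows downward; lengths in m; the calibration is good to about 2 mm. A picture is of the moment at which its call begins: read the wrist's pose just before it. get_calibration takes no time and is no camera call.
- ctrl.job_done(): hands the job in, once; it reports no verdict.
Trained networks look in the newest picture that a camera, given by its name, has taken for a name from the list of things; names that differ only in an ending like _2 or _b are one class to them, and where a whole thing is asked for, a point or a joint stands for the part that bears it (a point fixed in the world has none). Each returns a list of dicts, best first, with "score" (0 to 1); they miss things now and then, are a little off and sometimes report something else, mostly with a low value. They report only what shows in the picture. A call takes as long as a camera call.
- ctrl.recognise(camera, label): "box" ([left, top, width, height] as shares, 0 to 1, of the picture: columns of its width, rows of its height, round what is visible of it).
- ctrl.mark_of(camera, label): "point" ([column, row] as shares, 0 to 1, of the picture: columns of its width, rows of its height: a listed point, or the origin of a listed thing).
The state is a dict: "t": time; "qpos": joint angles; "joint_velocities": joint speeds; "joint_torque": joint torques, N m; "tcp_pos": TCP position; "tcp_rot": TCP orientation; "force": force on the tool from outside, world axes, zero at the start; "torque": the same for the moment, N m; "finger_gap": finger opening in m.
Only numpy, scipy, OpenCV 4.12 (cv2) and the standard library are available. Lean on these libraries where they do the work, as an engineer would, in place of code of your own. Each camera call takes 0.05 s, during which the arm holds its last target.

## Task

The sample jar in the closed carrier is due on the stirrer. Flip the clips on both ends of the carrier fully out, lift the lid off and lay it flat, right way up, on the bench clear of the carrier, then lift the wide-mouth jar out and set it down gently, upright, in the middle of the stirrer's top plate. Leave the stoppered flask standing in the carrier, the clips out, and everything else on the bench where it is.

Things in the scene. Friction and masses are not known exactly. Their poses are not given: they have to be found in the camera images.
- carrier: White plastic tub 124 (x) x 200 (y) mm, rim at 105 mm with a lip (136 x 224 mm over it); stands firmly, cannot slide. Origin: centre of its underside; z up, y lengthwise, a clip at its +y and its -y end. A low cross wall at y = 0 (top at 71 mm) makes two cells 116 x 90 mm, floor 5 mm high: jar in one, flask in the other, either way round, about 45 mm from the middle
- clip_left (a joint): angle of the clip at the carrier's +y end: 0 closed (upright, hooked over the lid), grows outward, 1.5 fully out (level). Over-centre spring: pulls shut below 0.7 rad (at most 0.25 N m, about 5 N at the tab), above it snaps out to 1.5 by itself. Hinge line parallel to carrier x, 106 mm from the carrier's middle, 68 mm above the bench
- clip_right (a joint): the same for the clip at the carrier's -y end
- clip_left_tab (a point): centre of the +y clip's steel finger tab, 50 mm wide (carrier x), 8 mm thick (y), 25 mm high. Closed: 120 mm from the carrier's middle, 125.5 mm above the bench, top at 138 mm; below it a hook plate reaches 14 mm inward over the lid flange (hook top 115 mm, flange top 110 mm). A 32 mm gap for a finger lies between tab and raised lid top. Fully out, its end is 176 mm from the middle
- clip_right_tab (a point): the same for the -y end's clip (mirrored)
- lid_grip (a point): centre of the lid's handle bar, 106 mm long (lid y), 14 mm thick (x), 14 mm high, 17 mm clear of the lid. Grey lid, 0.35 kg: flange 140 (x) x 228 (y) mm, raised top 107 x 171 mm, 138 mm above the bench when closed; a lip 8 mm deep sits in the tub with 2.5 mm play: lift straight up. This point: 162 mm high when closed, 65 mm when the lid lies on the bench; z up, axes as the carrier's
- jar_mid (a point): half-way up the axis of the wide-mouth white plastic sample jar (68 mm diameter, 125 mm tall, about 0.3 kg): screw cap 55 mm diameter, from 40 to 62 mm above this point, can be gripped from above; underside 62.5 mm below. z up. The cap cannot be unscrewed
- flask_mid (a point): half-way up the axis of the conical glass flask with grey rubber stopper (64 mm diameter, 102 mm tall, 114 mm with the stopper) standing in the other cell; z up
- stirrer_plate (a point): centre of the upper face of the stirrer's square top plate (135 x 136 mm, 96 mm above the bench); z up, x pointing away from the knobs. The white stirrer is 200 x 156 mm, 2.4 kg, and stands firmly
- petri_dish: bystander: petri dish, 67 mm diameter, 13 mm high; origin at the centre of its underside
- strip_box: bystander: small carton 40 x 60 x 20 mm; origin at the centre of its underside
- pen: bystander: ball pen 145 mm long (its y), 9 mm high; origin at the centre of its underside
- tape_roll: bystander: roll of tape lying flat, 100 mm diameter, 25 mm high; origin at the centre of its underside
- reagent_bottle: bystander: capped amber glass bottle, 35 mm diameter, 72 mm high; origin at the centre of its underside

How it is judged:
On the way, in this order (a step that is already met when the one before it is completed fails the run):
1. both clips are flipped fully out (value of joint each of clip_left, clip_right above 1.2 rad), for 0.2 s.
2. the lid lies flat, right way up, on the bench, clear of the carrier (height (world z) of lid_grip below 0.075 m and angle between lid_grip's own z axis and vertical below 0.08 rad and contact force between lid and carrier below 0.1 N and linear speed of lid below 0.05 m/s), for 0.2 s.
3. the jar is lifted out above the carrier's rim (height (world z) of jar_mid above 0.17 m), for 0.05 s.
At the end, for the whole second after the job is handed in: the jar stands upright (within 0.06 rad) and still on the stirrer plate, within 30 mm of its centre; the lid lies flat (within 0.08 rad), right way up, on the bench, not touching the carrier; both clips are out (over 1.2 rad); the flask stands upright (within 0.1 rad) in the carrier (all of step 1 and all of step 2 and horizontal distance between jar_mid and stirrer_plate below 0.03 m and z of jar_mid in the frame of stirrer_plate between 0.056 and 0.068 m and angle between jar_mid's own z axis and vertical below 0.06 rad and linear speed of sample_jar below 0.03 m/s and angle between flask_mid's own z axis and vertical below 0.1 rad and z of flask_mid in the frame of carrier below 0.07 m and horizontal distance between flask_mid and carrier below 0.09 m).
It fails at once if the jar is dropped onto the plate (comes down faster than 0.45 m/s in the last 25 mm) (linear speed of sample_jar above 0.45 m/s and horizontal distance between jar_mid and stirrer_plate below 0.07 m and z of jar_mid in the frame of stirrer_plate below 0.088 m).
It fails at once if the jar or the flask is tipped over (angle between jar_mid's own z axis and vertical above 0.7 rad or angle between flask_mid's own z axis and vertical above 0.5 rad).
It fails at once if the petri dish, the small carton or the amber bottle is pushed more than 30 mm away (distance of any of petri_dish, strip_box, reagent_bottle from where it was at the start of the episode above 0.03 m).
It also fails if it takes over 64 s, if anything falls off the work surface, if the arm or the gripper's body presses on something with over 40 N, if the wrist force passes 120 N, or if a joint passes its speed limit or range.

## Working session

There is one attempt and no reset: what is moved stays moved. The work goes in short steps, Python scripts to look and compute and a shell command to move; the robot and the scene stay as the last step left them, time stands still between calls to the robot, and variables do not carry over. Pictures are saved under pics/ and viewed, and the job is handed in when it is done.

```bash
ls; mkdir -p pics
cat > h.py <<'E'
import numpy as np,cv2
from workcell import ctrl
from scipy.spatial.transform import Rotation as R
def T():
    s=ctrl.state();M=np.eye(4);M[:3,:3]=R.from_rotvec(s['tcp_rot']).as_matrix();M[:3,3]=s['tcp_pos'];return M
def snap(n,f):
    M=T();im=ctrl.snapshot(n);cv2.imwrite('pics/'+f+'.png',im[:,:,::-1]);return M
def cam(n,M=None):
    c=ctrl.get_calibration(n);K=np.array([[c['fx'],0,c['cx']],[0,c['fy'],c['cy']],[0,0,1]])
    if 'extrinsics' in c: W=np.linalg.inv(np.array(c['extrinsics']))
    else: W=(T() if M is None else M)@np.array(c['tool_from_camera'])
    return K,W
def ray(n,uv,z,M=None):
    K,W=cam(n,M);d=W[:3,:3]@np.linalg.solve(K,[uv[0],uv[1],1]);o=W[:3,3];return o+d*(z-o[2])/d[2]
def proj(n,p,M=None):
    K,W=cam(n,M);q=np.linalg.inv(W)@np.append(p,1);q=K@q[:3];return q[:2]/q[2]
E
python3 - <<'E'
from h import *
s=ctrl.state();print({k:np.round(v,3).tolist() for k,v in s.items()})
Z={'carrier':0,'clip_left_tab':.1255,'clip_right_tab':.1255,'lid_grip':.162,'stirrer_plate':.096,'petri_dish':0,'strip_box':0,'pen':0,'tape_roll':0,'reagent_bottle':0,'jar_mid':.0675,'flask_mid':.056}
for n in('top','side','wrist'):
    snap(n,n+'0')
    for l,z in Z.items():
        for d in ctrl.mark_of(n,l)[:2]:
            p=np.array(d['point'])*[512,384]
            print(n,l,round(d['score'],2),p.round(),ray(n,p,z).round(3))
print(cam('wrist')[1].round(3),ctrl.state()['t'],cam('top')[1].round(3),cam('side')[1].round(3))
E
```

```text
pics
{'t': 0.0, 'qpos': [-1.285, 0.577, 0.025, 1.438, -0.015, 1.129, -0.056], 'joint_velocities': [0.001, -0.001, -0.001, -0.001, -0.001, -0.001, 0.002], 'joint_torque': [0.001, -76.577, 2.251, -28.597, 0.015, 0.013, 0.0], 'tcp_pos': [0.244, 0.629, 0.23], 'tcp_rot': [-0.578, -3.088, 0.003], 'force': [0.506, -0.447, -0.18], 'torque': [-0.037, -0.022, -0.007], 'finger_gap': 0.085}
top carrier 0.37 [144. 129.] [0.753 0.275 0.   ]
top clip_left_tab 0.41 [170. 201.] [0.504 0.166 0.125]
top clip_right_tab 0.54 [252. 202.] [ 0.5   -0.063  0.125]
top clip_right_tab 0.47 [366. 186.] [ 0.546 -0.385  0.125]
top lid_grip 0.92 [209. 194.] [0.516 0.054 0.162]
top lid_grip 0.5 [250. 200.] [ 0.499 -0.056  0.162]
top stirrer_plate 0.64 [366. 187.] [ 0.548 -0.39   0.096]
top stirrer_plate 0.33 [146. 127.] [0.728 0.247 0.096]
top petri_dish 0.75 [298. 250.] [ 0.372 -0.202  0.   ]
top strip_box 0.77 [303. 145.] [ 0.7   -0.223  0.   ]
top pen 0.5 [322. 263.] [ 0.334 -0.272  0.   ]
top tape_roll 0.96 [287. 123.] [ 0.77  -0.175  0.   ]
top reagent_bottle 0.49 [146. 126.] [0.763 0.269 0.   ]
side carrier 0.
[... 376 characters left out ...]
_box 0.67 [273. 194.] [ 0.528 -0.24   0.   ]
side strip_box 0.66 [227. 192.] [ 0.69  -0.231  0.   ]
side pen 0.45 [328. 189.] [ 0.34 -0.3   0.  ]
side tape_roll 0.92 [199. 198.] [ 0.777 -0.18   0.   ]
side reagent_bottle 0.45 [314. 206.] [ 0.386 -0.193  0.   ]
side reagent_bottle 0.41 [266. 208.] [ 0.54  -0.157  0.   ]
[[ 0.362  0.897  0.254  0.18 ]
 [ 0.932 -0.349 -0.098  0.655]
 [ 0.     0.272 -0.962  0.374]
 [ 0.     0.     0.     1.   ]] 1.95 [[-0.004 -0.983  0.185  0.293]
 [-1.     0.003 -0.01  -0.052]
 [ 0.009 -0.185 -0.983  1.444]
 [ 0.     0.     0.     1.   ]] [[-0.984 -0.087  0.155  0.41 ]
 [-0.177  0.566 -0.805  0.821]
 [-0.018 -0.82  -0.573  0.748]
 [ 0.     0.     0.     1.   ]]
```

View pics/top0.png

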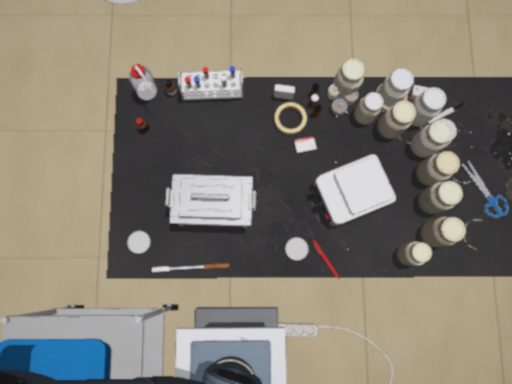

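View pics/side0.png

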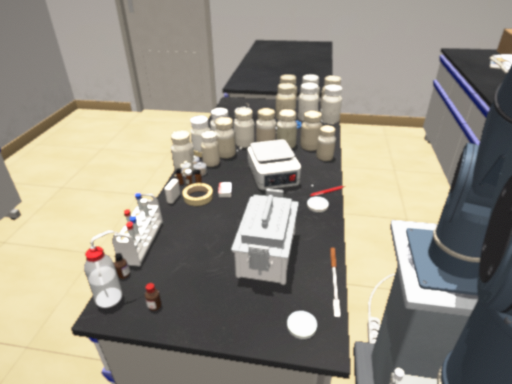

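```bash
cat >> h.py <<'E'
def go(p,yaw=None):
    "print total shift & turn in tool axes; yaw = world angle of tool y (deg), tool pointing down"
    M=T();Rm=M[:3,:3]
    d=Rm.T@(np.array(p)-M[:3,3])
    out='shift %s'%d.round(4)
    if yaw is not None:
        best=None
        a=np.deg2rad(yaw);y=np.array([np.cos(a),np.sin(a),0]);z=np.array([0,0,-1.]);x=np.cross(y,z)
        G=np.stack([x,y,z],1);out+=' turn %s'%R.from_matrix(Rm.T@G).as_rotvec().round(4)
    print(out,'| tcp',M[:3,3].round(4),'t',ctrl.state()['t'],'gap',round(ctrl.state()['finger_gap'],4),'F',np.round(ctrl.state()['force'],1))
E
python3 - <<'E'
from h import *
go([.5,.06,.42],0)
im=cv2.imread('pics/top0.png');cv2.imwrite('pics/z.png',cv2.resize(im[70:290,110:410],None,fx=2.6,fy=2.6,interpolation=cv2.INTER_CUBIC))
E
```

```text
shift [-0.4445 -0.4384 -0.1887] turn [ 0.000e+00 -1.000e-04  1.201e+00] | tcp [0.2439 0.6294 0.2313] t 1.95 gap 0.0855 F [-0.1  1.2  0.4]
```

View pics/z.png

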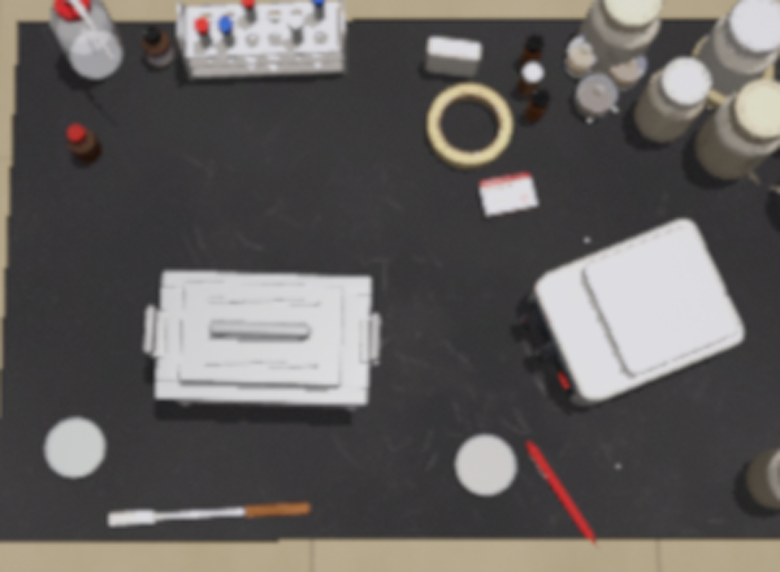

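The top view shows the carrier nearly aligned with y (handle at z.png 260,331), the stirrer plate centred at about (662,297), and free bench beyond the carrier for the lid.

```bash
python3 -m pendant '[[[0,0,0.12],[-0.01,-0.01,-0.03],0.0],[[0,0,0.24],[-0.03,-0.03,-0.055],0.0],[[0,0,0.36],[-0.055,-0.055,-0.075],0.0],[[0,0,0.48],[-0.083,-0.083,-0.09],0.0],[[0,0,0.6],[-0.111,-0.111,-0.105],0.0],[[0,0,0.72],[-0.139,-0.139,-0.12],0.0],[[0,0,0.84],[-0.167,-0.167,-0.135],0.0],[[0,0,0.96],[-0.195,-0.195,-0.15],0.0]]'
python3 -c "
from h import *
go([.5,.06,.42],0)"
```

```text
t: 2.62
tcp_pos: [0.3544, 0.378, 0.381]
tcp_rot: [-1.945, -2.466, -0.001]
force: [1.5, 0.4, -0.4]
finger_gap: -0.0001
shift [-0.3432  0.0675 -0.0392] turn [ 1.00e-04 -7.00e-04  2.35e-01] | tcp [0.3544 0.378  0.381 ] t 2.6167 gap -0.0001 F [ 1.5  0.4 -0.4]
```

```bash
python3 -m pendant '[[[0,0,0.03],[-0.04,0.008,-0.005],0.0],[[0,0,0.06],[-0.08,0.016,-0.01],0.0],[[0,0,0.09],[-0.12,0.024,-0.015],0.0],[[0,0,0.12],[-0.16,0.032,-0.02],0.0],[[0,0,0.15],[-0.2,0.04,-0.025],0.0],[[0,0,0.18],[-0.24,0.048,-0.03],0.0],[[0,0,0.21],[-0.27,0.056,-0.035],0.0],[[0,0,0.235],[-0.3,0.06,-0.039],0.0]]'
python3 - <<'E'
from h import *
go([.5,.06,.42],0)
M=snap('wrist','w1')
for l,z in {'carrier':0,'clip_left_tab':.1255,'clip_right_tab':.1255,'lid_grip':.162}.items():
        for d in ctrl.mark_of('wrist',l)[:2]:
            p=np.array(d['point'])*[512,384]
            print(l,round(d['score'],2),p.round(),ray('wrist',p,z,M).round(3))
print(cam('wrist')[0])
E
```

```text
t: 3.28
tcp_pos: [0.4847, 0.1009, 0.4198]
tcp_rot: [2.217, 2.225, 0.002]
force: [0.0, -0.3, -1.2]
finger_gap: 0.0001
shift [-0.041   0.0152 -0.0002] turn [ 0.0011 -0.0004  0.0035] | tcp [0.4847 0.1009 0.4198] t 3.2833 gap 0.0001 F [ 0.  -0.3 -1.2]
clip_left_tab 0.94 [276. 106.] [0.511 0.171 0.126]
lid_grip 0.73 [277. 199.] [0.512 0.054 0.162]
lid_grip 0.21 [203. 296.] [ 0.409 -0.09   0.162]
[[319.67462379   0.         256.1024761 ]
 [  0.         319.67462379 196.22029801]
 [  0.           0.           1.        ]]
```

View pics/w1.png

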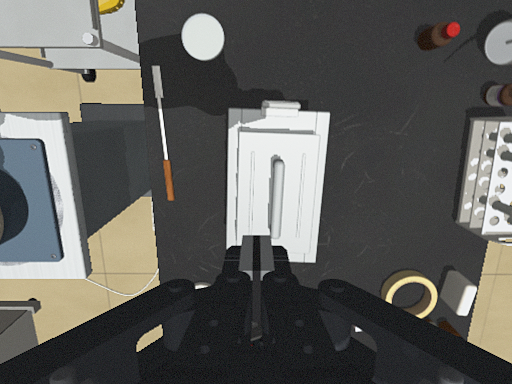

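```bash
cat > fit.py <<'E'
from h import *
import sys,pickle
# overlay carrier model
def model(x,y,a):
    c,s=np.cos(a),np.sin(a)
    def P(u,v,z): return np.array([x+c*u-s*v,y+s*u+c*v,z])
    rects=[]
    for hx,hy,z,oy in[(.07,.114,.110,0),(.0535,.0855,.138,0),(.007,.053,.169,0),(.025,.004,.138,.12),(.025,.004,.138,-.12)]:
        rects.append([P(-hx,oy-hy,z),P(hx,oy-hy,z),P(hx,oy+hy,z),P(-hx,oy+hy,z)])
    return rects
def overlay(cam_,f,M,g,crop,k,out):
    im=cv2.imread('pics/'+f+'.png');x0,y0,x1,y1=crop
    im=cv2.resize(im[y0:y1,x0:x1],None,fx=k,fy=k,interpolation=cv2.INTER_CUBIC)
    for r in model(*g):
        q=np.array([(proj(cam_,p,M)+.5-[x0,y0])*k for p in r]).round().astype(int)
        cv2.polylines(im,[q],True,(0,0,255),1)
    cv2.imwrite('pics/'+out+'.png',im)
E
python3 - <<'E'
from fit import *
M=T()
np.save('M1.npy',M)
for uv,z in [((281,106),.138),((279,160),.169),((276,238),.169),((458,180),.05),((385,295),.025)]: print(uv,ray('wrist',uv,z,M).round(4))
g=(.511,.055,np.deg2rad(-2))
overlay('wrist','w1',M,g,(210,80,350,280),4,'ov1')
overlay('top','top0',None,g,(155,160,265,240),6,'ov2')
E
```

```text
(281, 106) [0.5151 0.174  0.138 ]
(279, 160) [0.512  0.1096 0.169 ]
(276, 238) [0.5107 0.0055 0.169 ]
(458, 180) [0.8152 0.0589 0.05  ]
(385, 295) [ 0.7317 -0.1723  0.025 ]
```

View pics/ov1.png

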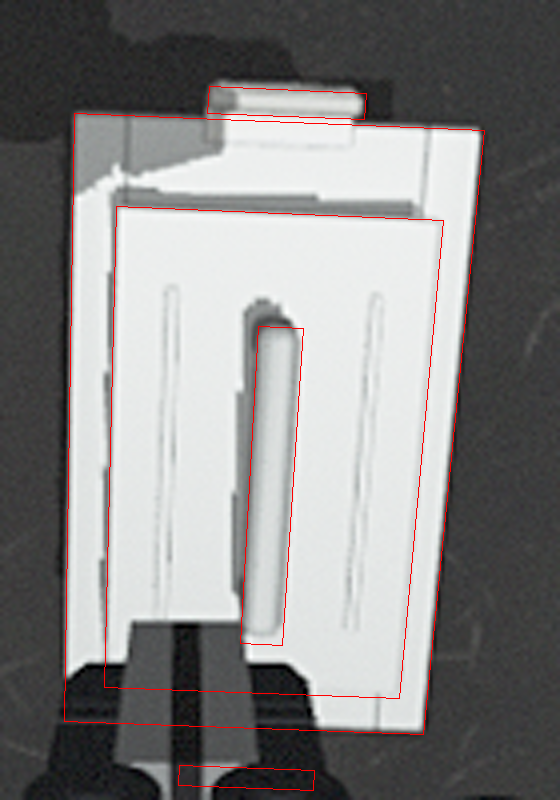

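View pics/ov2.png

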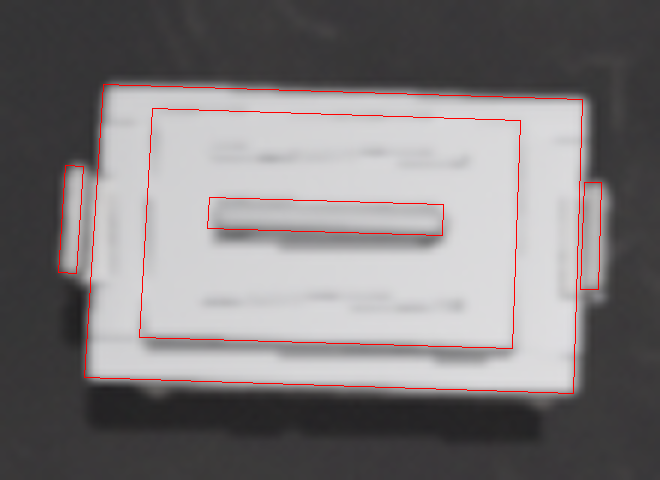

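The overlay of the carrier model at (0.511, 0.055), yaw −2°, fits both views within a pixel: the +y tab at w1 (281,106), the handle at (277,199). Next I go to the +y clip gap.

```bash
python3 -c "
from h import *
go([.514,.1557,.16],-2)"
python3 -m pendant '[[[0,0,0.03],[0.02,0.01,0.04],0.0],[[0,0,0.035],[0.04,0.02,0.08],0.0],[[0,0,0.035],[0.052,0.028,0.12],0.0],[[0,0,0.035],[0.052,0.028,0.16],0.0],[[0,0,0.035],[0.052,0.028,0.2],0.0],[[0,0,0.035],[0.052,0.028,0.24],0.0],[[0,0,0.035],[0.052,0.028,0.26],0.0],[[0,0,0.035],[0.052,0.028,0.26],0.0]]'
python3 - <<'E'
from h import *
go([.514,.1557,.12],-2)
M=snap('wrist','w2')
E
```

```text
shift [0.0518 0.0308 0.259 ] turn [-0.0003 -0.0005  0.0415] | tcp [0.4836 0.1035 0.419 ] t 3.5333 gap -0.0001 F [-0.3  1.  -1.1]
t: 4.2
tcp_pos: [0.5078, 0.1563, 0.1543]
tcp_rot: [-2.247, -2.19, 0.012]
force: [-1.4, 0.2, 0.6]
finger_gap: -0.0002
shift [-0.0004  0.0065  0.0342] turn [-0.0084  0.003   0.009 ] | tcp [0.5078 0.1563 0.1543] t 4.2 gap -0.0002 F [-1.4  0.2  0.6]
```

View pics/w2.png

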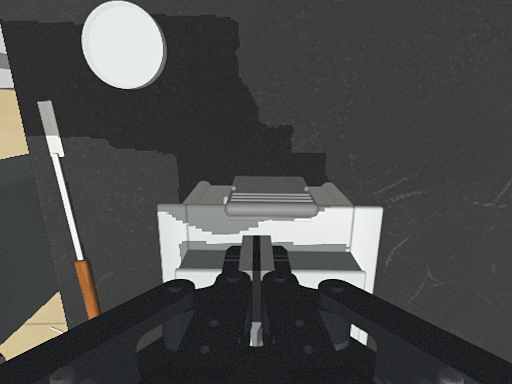

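The finger tip (258,238) is between the tab (270,205) and the raised lid edge (row 270). I'll descend.

```bash
python3 -m pendant '[[[0,0,0],[0,0.005,0.012],0.0],[[0,0,0],[0,0.006,0.024],0.0],[[0,0,0],[0,0.006,0.034],0.0],[[0,0,0],[0,0.006,0.034],0.0]]'
python3 - <<'E'
from h import *
go([.514,.1557,.12],-2)
E
```

```text
t: 4.58
tcp_pos: [0.5176, 0.1555, 0.1246]
tcp_rot: [-2.252, -2.19, -0.0]
force: [-0.4, 0.2, 0.4]
finger_gap: 0.0002
shift [ 0.0001 -0.0036  0.0046] turn [-0.0002 -0.0002  0.0066] | tcp [0.5176 0.1555 0.1246] t 4.5833 gap 0.0002 F [-0.4  0.2  0.4]
```

```bash
python3 -m pendant '[[[0,0,0],[0.006,0,0.003],0.0],[[0,0,0],[0.014,0,0.004],0.0],[[0,0,0],[0.022,0,0.004],0.0],[[0,0,0],[0.030,0,0.006],0.0],[[0,0,0],[0.036,0,0.010],0.0],[[0,0,0],[0.042,0,0.014],0.0],[[0,0,0],[0.048,0,0.014],0.0],[[0,0,0],[0.052,0,0.014],0.0]]'
python3 - <<'E'
from h import *
go([.514,.1557,.12],-2)
E
```

```text
t: 5.25
tcp_pos: [0.5189, 0.2084, 0.1108]
tcp_rot: [-2.252, -2.19, 0.0]
force: [0.2, 1.1, 0.3]
finger_gap: 0.0002
shift [-0.0529 -0.0034 -0.0092] turn [-0.0005 -0.0004  0.0071] | tcp [0.5189 0.2084 0.1108] t 5.25 gap 0.0002 F [0.2 1.1 0.3]
```

```bash
python3 -m pendant '[[[0,0,0],[0.002,0,0],0.0],[[0,0,0],[0.001,0,-0.03],0.0],[[0,0,0],[-0.003,0,-0.07],0.0],[[0,0,0],[-0.02,0,-0.11],0.0],[[0,0,0],[-0.05,0,-0.12],0.0]]'
python3 - <<'E'
from h import *
go([.507,-.0457,.2],-2)
M=snap('wrist','w3');snap('side','s3')
E
```

```text
t: 5.67
tcp_pos: [0.5198, 0.1599, 0.236]
tcp_rot: [2.247, 2.193, 0.011]
force: [1.2, 0.3, 1.0]
finger_gap: 0.0002
shift [-0.206  -0.008   0.0351] turn [ 0.0062 -0.0039  0.0103] | tcp [0.5198 0.1599 0.236 ] t 5.6667 gap 0.0002 F [1.2 0.3 1. ]
```

View pics/w3.png

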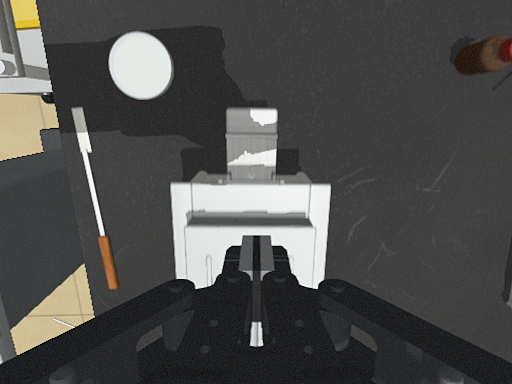

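The +y clip lies level (252,140). Now the other end.

```bash
python3 -m pendant '[[[0,0,0.007],[-0.036,-0.002,0],0.0],[[0,0,0.007],[-0.072,-0.004,0],0.0],[[0,0,0.007],[-0.108,-0.006,0],0.0],[[0,0,0.007],[-0.144,-0.008,0],0.0],[[0,0,0.007],[-0.18,-0.008,0.02],0.0],[[0,0,0.007],[-0.206,-0.008,0.04],0.0],[[0,0,0.007],[-0.206,-0.008,0.06],0.0],[[0,0,0.007],[-0.206,-0.008,0.06],0.0]]'
python3 - <<'E'
from h import *
go([.507,-.0457,.12],-2)
snap('side','s4')
M=snap('wrist','w4')
im=cv2.imread('pics/s4.png');cv2.imwrite('pics/s4z.png',cv2.resize(im[160:300,200:330],None,fx=4,fy=4))
E
```

```text
t: 6.43
tcp_pos: [0.5015, -0.0502, 0.1683]
tcp_rot: [-2.263, -2.174, 0.006]
force: [-1.3, -0.1, -0.6]
finger_gap: 0.0003
shift [0.0048 0.0056 0.0483] turn [-0.0049  0.0005 -0.005 ] | tcp [ 0.5015 -0.0502  0.1683] t 6.4333 gap 0.0003 F [-1.3 -0.1 -0.6]
```

View pics/s4z.png

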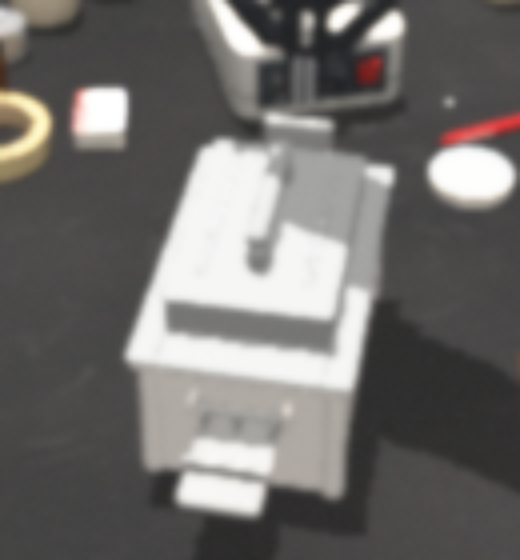

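View pics/w4.png

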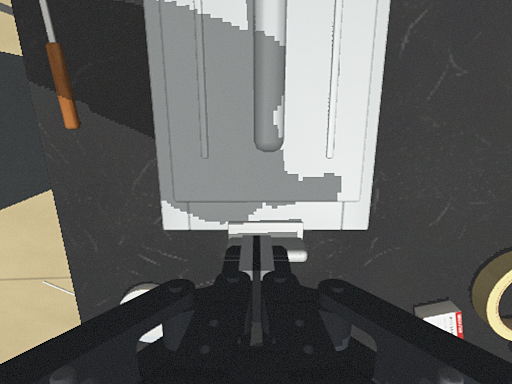

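Run:
```python
from h import *
go([.507,-.0457,.12],-2)
for uv,z in [((300,241),.138),((300,260),.138),((300,200),.138),((340,230),.11)]:print(uv,ray('wrist',uv,z).round(4))
for v in(-.1157,-.1243,-.0855): print(v,proj('wrist',[.5105+np.sin(.035)*v+.02,.055+v,.138]))
```

```text
shift [0.0027 0.0036 0.0509] turn [-0.0016 -0.0002 -0.0014] | tcp [ 0.5034 -0.0483  0.1709] t 6.5333 gap -0.0001 F [ 0.4 -0.1 -0.1]
(300, 241) [ 0.5291 -0.0565  0.138 ]
(300, 260) [ 0.5291 -0.0689  0.138 ]
(300, 200) [ 0.5291 -0.031   0.138 ]
(340, 230) [ 0.56   -0.0618  0.11  ]
-0.1157 [295.6297268  247.67023543]
-0.1243 [295.18326305 260.72563151]
-0.0855 [297.28766917 199.1890456 ]
```

The model predicts the tab edge (row 248–261) and lid-top edge (row 199) where the picture shows them, so the gap is where I think it is. I'll descend and push.

```bash
python3 -m pendant '[[[0,0,0],[0.003,0.003,0.012],0.0],[[0,0,0],[0.003,0.003,0.03],0.0],[[0,0,0],[0.003,0.003,0.048],0.0],[[0,0,0],[0.003,0.003,0.05],0.0]]'
python3 - <<'E'
from h import *
go([.507,-.0457,.12],-2)
E
```

```text
t: 6.87
tcp_pos: [0.5066, -0.0442, 0.1201]
tcp_rot: [-2.257, -2.183, 0.001]
force: [-0.9, -0.0, 1.1]
finger_gap: 0.0001
shift [-0.0015  0.0005  0.0001] turn [-0.0015 -0.0003  0.0014] | tcp [ 0.5066 -0.0442  0.1201] t 6.8667 gap 0.0001 F [-0.9 -0.   1.1]
```

```bash
python3 -m pendant '[[[0,0,0],[-0.006,0,0],0.0],[[0,0,0],[-0.014,0,0],0.0],[[0,0,0],[-0.022,0,0],0.0],[[0,0,0],[-0.030,0,0.002],0.0],[[0,0,0],[-0.036,0,0.006],0.0],[[0,0,0],[-0.042,0,0.010],0.0],[[0,0,0],[-0.048,0,0.010],0.0],[[0,0,0],[-0.052,0,0.010],0.0]]'
python3 - <<'E'
from h import *
go([.511,.055,.25],-2)
E
```

```text
t: 7.53
tcp_pos: [0.5046, -0.0994, 0.111]
tcp_rot: [2.262, 2.179, -0.001]
force: [-0.7, 0.3, 0.1]
finger_gap: 0.0001
shift [ 0.1544  0.0006 -0.1391] turn [-0.0003  0.0008 -0.0025] | tcp [ 0.5046 -0.0994  0.111 ] t 7.5333 gap 0.0001 F [-0.7  0.3  0.1]
```

```bash
python3 -m pendant '[[[0,0,0],[0,0,-0.04],0.0],[[0,0,0],[0.01,0,-0.08],0.05],[[0,0,0],[0.04,0,-0.12],0.05],[[0,0,0],[0.075,0,-0.14],0.05],[[0,0,0],[0.11,0,-0.14],0.05],[[0,0,0],[0.14,0,-0.14],0.05],[[0,0,0],[0.1544,0,-0.14],0.05],[[0,0,0],[0.1544,0,-0.14],0.05]]'
python3 - <<'E'
from h import *
M=snap('wrist','w5');snap('side','s5')
go([.511,.055,.147],-2)
im=cv2.imread('pics/s5.png');cv2.imwrite('pics/s5z.png',cv2.resize(im[160:300,200:330],None,fx=4,fy=4))
for d in ctrl.mark_of('wrist','lid_grip')[:2]:
    p=np.array(d['point'])*[512,384];print(d,ray('wrist',p,.162,M))
E
```

```text
t: 8.2
tcp_pos: [0.5106, 0.0606, 0.2511]
tcp_rot: [-2.254, -2.187, -0.002]
force: [-1.3, 0.0, 0.4]
finger_gap: 0.0497
shift [-0.001   0.0006  0.1041] turn [ 0.      0.0007 -0.0004] | tcp [0.5104 0.0561 0.2511] t 8.3 gap 0.05 F [ 0.  -0.6  0.5]
{'point': [0.5053, 0.5497], 'score': 0.96} [0.51232642 0.05343211 0.162     ]
{'point': [0.5029, 0.8146], 'score': 0.22} [ 0.50870355 -0.03638886  0.162     ]
```

View pics/s5z.png

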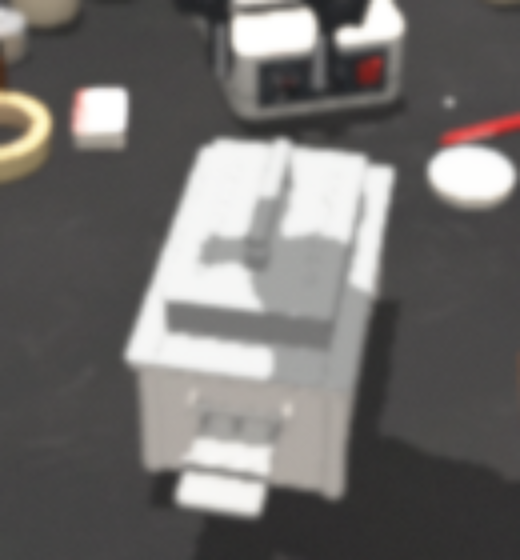

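View pics/w5.png

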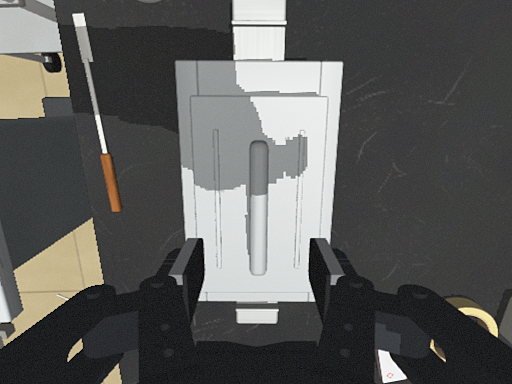

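Both clips are out (tab at w5 (256,315), upright tab gone from the side view), and the handle is centred between the fingers. I'll lower and grip.

```bash
python3 -m pendant '[[[0,0,0],[-0.001,0.001,0.04],0.05],[[0,0,0],[-0.001,0.001,0.08],0.05],[[0,0,0],[-0.001,0.001,0.098],0.05],[[0,0,0],[-0.001,0.001,0.104],0.05],[[0,0,0],[-0.001,0.001,0.104],0.0],[[0,0,0],[-0.001,0.001,0.104],0.0],[[0,0,0],[-0.001,0.001,0.104],0.0],[[0,0,0],[-0.001,0.001,0.104],0.0]]' 60
python3 -m pendant '[[[0,0,0],[0,0,0],0.0],[[0,0,0],[0,0,0],0.0],[[0,0,0],[0,0,-0.008],0.0],[[0,0,0],[0,0,-0.016],0.0],[[0,0,0],[0,0,-0.026],0.0],[[0,0,0],[0,0,-0.045],0.0],[[0,0,0],[0,0,-0.07],0.0],[[0,0,0],[0,0,-0.09],0.0]]' 60
python3 - <<'E'
from h import *
snap('side','s6');go([.70,.06,.27],0)
E
```

```text
t: 9.02
tcp_pos: [0.5126, 0.055, 0.1488]
tcp_rot: [2.26, 2.179, 0.004]
force: [-0.1, -1.8, 4.4]
finger_gap: 0.0127
t: 9.68
tcp_pos: [0.5114, 0.0554, 0.2393]
tcp_rot: [2.261, 2.181, 0.001]
force: [0.4, -0.4, -3.5]
finger_gap: 0.0127
shift [ 0.0116  0.1867 -0.0262] turn [ 0.0057 -0.0015 -0.0365] | tcp [0.5132 0.0553 0.2428] t 9.7333 gap 0.0128 F [2.1 0.3 0.6]
```

View pics/s6.png

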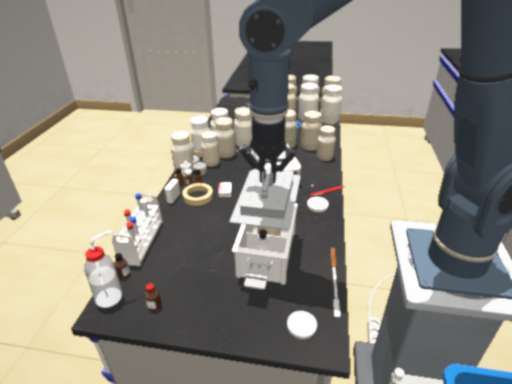

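The side view shows the lid lifted level; the flask (dark stopper, 263,233) is in the +y cell, so the jar is in the −y cell. Moving the lid ahead to x≈0.70.

```bash
python3 -m pendant '[[[0,0,0],[0,0.02,0],0.0],[[0,0,0],[0.002,0.05,0],0.0],[[0,0,-0.01],[0.004,0.08,0],0.0],[[0,0,-0.02],[0.006,0.11,0],0.0],[[0,0,-0.03],[0.008,0.14,0],0.0],[[0,0,-0.037],[0.01,0.162,0],0.0],[[0,0,-0.037],[0.012,0.178,0],0.0],[[0,0,-0.037],[0.012,0.183,0],0.0]]'
python3 -m pendant '[[[0,0,0],[0,0,0.02],0.0],[[0,0,0],[0,0,0.055],0.0],[[0,0,0],[0,0,0.09],0.0],[[0,0,0],[0,0,0.12],0.0],[[0,0,0],[0,0,0.14],0.0],[[0,0,0],[0,0,0.155],0.0],[[0,0,0],[0,0,0.165],0.0],[[0,0,0],[0,0,0.17],0.0]]'
python3 - <<'E'
from h import *
snap('side','s7');go([.70,.06,.05],0)
E
```

```text
t: 10.4
tcp_pos: [0.6965, 0.0615, 0.2367]
tcp_rot: [2.219, 2.223, -0.0]
force: [-0.6, 0.6, -3.4]
finger_gap: 0.0125
t: 11.07
tcp_pos: [0.6937, 0.061, 0.066]
tcp_rot: [-2.219, -2.222, 0.003]
force: [-0.0, 0.6, -2.4]
finger_gap: 0.0128
shift [-0.0011  0.0062  0.0159] turn [-0.0018  0.0002  0.0012] | tcp [0.6939 0.0611 0.0659] t 11.1167 gap 0.0127 F [ 0.3 -1.  -3. ]
```

View pics/s7.png

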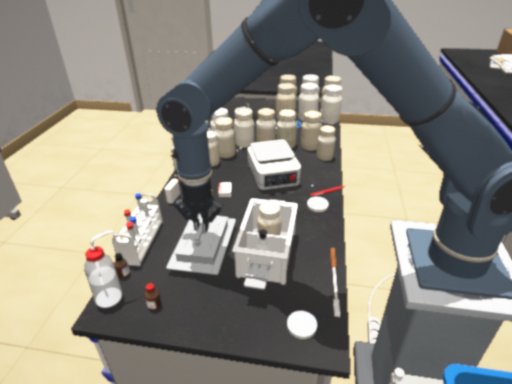

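The lid hovers level (203,245) between carrier and rack, clear of both. I'll lower the last 15 mm slowly.

```bash
python3 -m pendant '[[[0,0,0],[0,0,0.004],0.0],[[0,0,0],[0,0,0.007],0.0],[[0,0,0],[0,0,0.010],0.0],[[0,0,0],[0,0,0.012],0.0],[[0,0,0],[0,0,0.014],0.0],[[0,0,0],[0,0,0.015],0.0],[[0,0,0],[0,0,0.0155],0.0],[[0,0,0],[0,0,0.0155],0.0]]'
```

```text
t: 11.78
tcp_pos: [0.6947, 0.0609, 0.0519]
tcp_rot: [-2.22, -2.222, -0.0]
force: [-1.3, 0.4, 0.5]
finger_gap: 0.0124
```

```bash
python3 -m pendant '[[[0,0,0],[0,0,0],0.02],[[0,0,0],[0,0,0],0.03],[[0,0,0],[0,0,0],0.045],[[0,0,0],[0,0,-0.01],0.045],[[0,0,0],[0,0,-0.03],0.045],[[0,0,0],[0,0,-0.06],0.045],[[0,0,0],[0,0,-0.1],0.065],[[0,0,0],[0,0,-0.14],0.065]]'
python3 - <<'E'
from h import *
M=snap('wrist','w8');snap('side','s8');
for c in('wrist','side'):
  for d in ctrl.mark_of(c,'lid_grip')[:1]:
    p=np.array(d['point'])*[512,384];print(d,ray(c,p,.065,M if c=='wrist' else None))
go([.51,.06,.35],0)
E
```

```text
t: 12.45
tcp_pos: [0.6942, 0.0606, 0.1934]
tcp_rot: [-2.22, -2.222, 0.002]
force: [0.8, 0.6, 0.4]
finger_gap: 0.0648
{'point': [0.4965, 0.494], 'score': 0.62} [0.69243635 0.06002596 0.065     ]
{'point': [0.6383, 0.5016], 'score': 0.66} [ 0.35153334 -0.18188216  0.065     ]
shift [-0.0005 -0.185  -0.1568] turn [ 0.0036 -0.0005  0.001 ] | tcp [0.6955 0.0608 0.1939] t 12.65 gap 0.0652 F [ 0.1  0.3 -0.8]
```

View pics/w8.png

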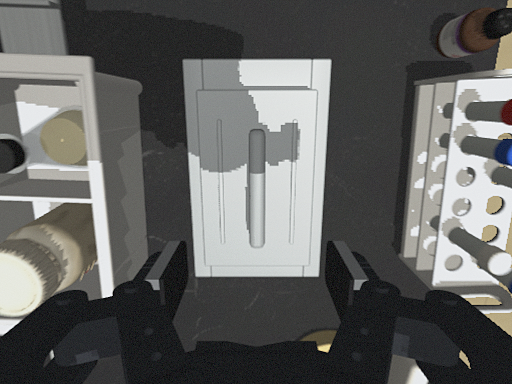

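View pics/s8.png

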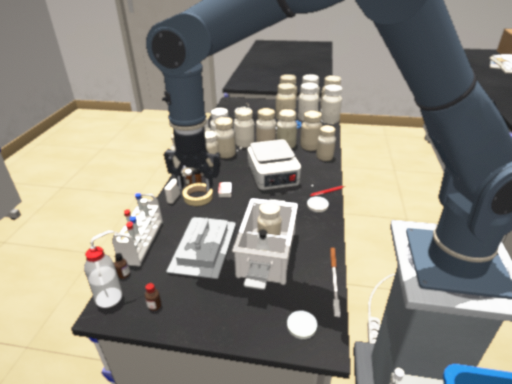

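The lid lies flat at about (0.695, 0.060), clear of carrier and rack (w8 258,190). Next, look at the stirrer.

```bash
python3 -m pendant '[[[0,0,0],[0,0,-0.04],0.065],[[0,0,0],[-0.015,-0.01,-0.075],0.065],[[0,0,0],[-0.045,-0.025,-0.1],0.065],[[0,0,0],[-0.08,-0.04,-0.12],0.065],[[0,0,0],[-0.115,-0.055,-0.14],0.065],[[0,0,0],[-0.15,-0.07,-0.16],0.065],[[0,0,0],[-0.185,-0.085,-0.18],0.065],[[0,0,0],[-0.22,-0.1,-0.2],0.065]]'
python3 -m pendant '[[[0,0,0],[-0.035,-0.01,-0.006],0.065],[[0,0,0],[-0.07,-0.02,-0.012],0.065],[[0,0,0],[-0.1,-0.025,-0.02],0.065],[[0,0,0],[-0.12,-0.03,-0.026],0.065],[[0,0,0],[-0.12,-0.03,-0.026],0.065]]'
python3 - <<'E'
from h import *
M=snap('wrist','w9');np.save('M9.npy',M)
for c in('wrist','side','top'):
  if c!='wrist': snap(c,c+'9')
  for d in ctrl.mark_of(c,'stirrer_plate')[:2]:
    p=np.array(d['point'])*[512,384];print(c,p,d,ray(c,p,.096,M if c=='wrist' else None))
go([.509,.01,.25],0)
E
```

```text
t: 13.32
tcp_pos: [0.596, -0.1548, 0.3883]
tcp_rot: [-2.219, -2.222, 0.002]
force: [0.1, -0.3, -0.1]
finger_gap: 0.0651
t: 13.73
tcp_pos: [0.5648, -0.2793, 0.4147]
tcp_rot: [2.228, 2.214, -0.005]
force: [0.4, -0.3, 0.6]
finger_gap: 0.065
wrist [249.8048 226.4064] {'point': [0.4879, 0.5896], 'score': 0.83} [ 0.55409386 -0.38866471  0.096     ]
side [270.2848 151.9872] {'point': [0.5279, 0.3958], 'score': 0.95} [ 0.55555555 -0.3635075   0.096     ]
top [365.8752 185.3184] {'point': [0.7146, 0.4826], 'score': 0.87} [ 0.55193329 -0.39080293  0.096     ]
shift [ 0.282  -0.0579  0.164 ] turn [-0.001  -0.0011  0.0033] | tcp [ 0.568  -0.272   0.4136] t 14.0333 gap 0.0652 F [-0.4 -0.   0.1]
```

View pics/w9.png

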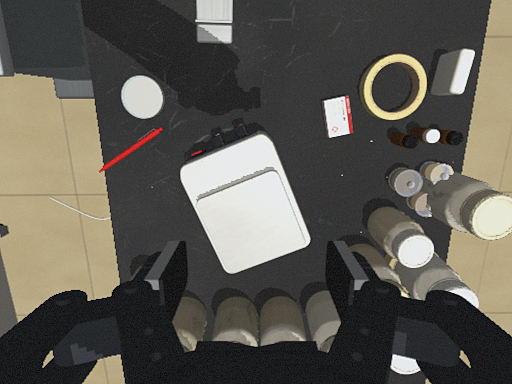

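Run:
```python
from h import *
M=np.load('M9.npy')
q=[ray('wrist',c,.096,M) for c in [(196,200),(272,170),(309,243),(231,273)]]
print(np.round(q,4),np.mean(q,0),[np.linalg.norm(q[i]-q[i-1]).round(3) for i in range(4)])
def box(f,x0,y0,x1,y1):
    im=cv2.imread('pics/'+f+'.png')[y0:y1,x0:x1];cv2.imwrite('pics/%sz.png'%f,cv2.resize(im,None,fx=5,fy=5,interpolation=cv2.INTER_CUBIC))
box('w9',175,120,320,285);box('top9',310,145,400,230)
```

```text
[[ 0.4736 -0.3456  0.096 ]
 [ 0.5878 -0.3005  0.096 ]
 [ 0.6464 -0.4171  0.096 ]
 [ 0.5228 -0.4687  0.096 ]] [ 0.55765037 -0.38296493  0.096     ] [np.float64(0.133), np.float64(0.123), np.float64(0.13), np.float64(0.134)]
```

View pics/w9z.png

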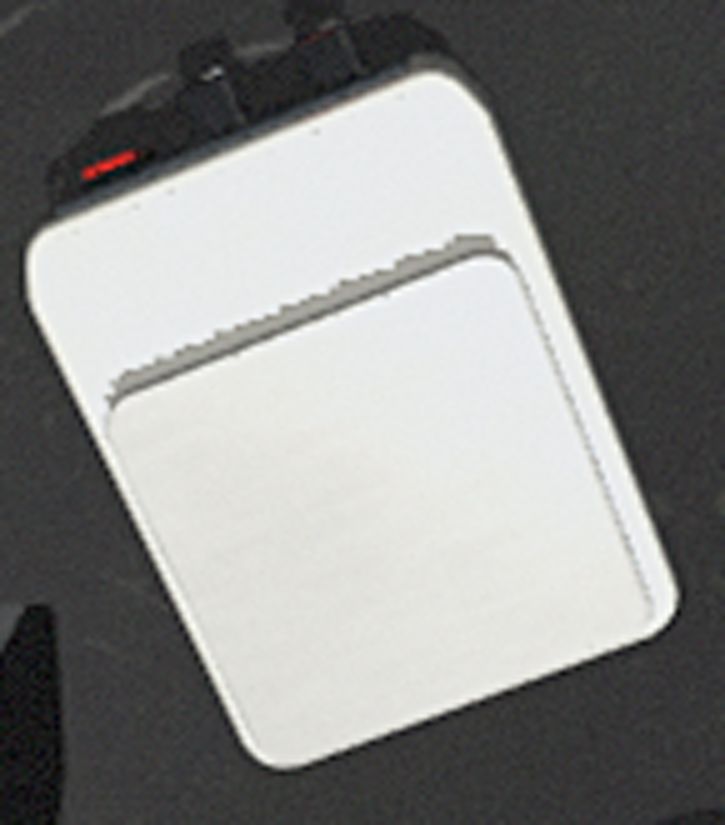

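View pics/top9z.png

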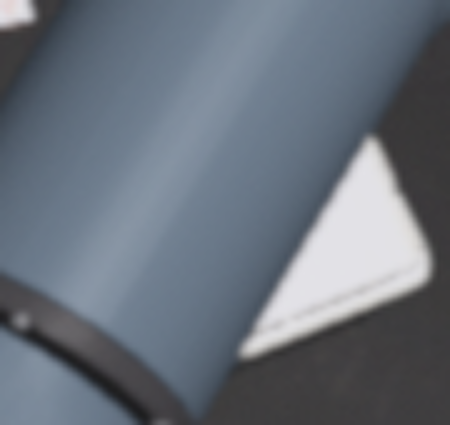

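The plate's corners in w9 are about (196,200), (277,169), (308,246), (226,276), so the centre is at ≈(0.556, −0.386), agreeing within a few mm with the network's wrist and top marks. Now to the jar.

```bash
python3 -m pendant '[[[0,0,0],[0.035,-0.007,0.01],0.07],[[0,0,0],[0.07,-0.014,0.03],0.07],[[0,0,0],[0.105,-0.021,0.05],0.07],[[0,0,0],[0.14,-0.028,0.07],0.07],[[0,0,0],[0.175,-0.035,0.09],0.07],[[0,0,0],[0.21,-0.042,0.11],0.07],[[0,0,0],[0.245,-0.05,0.13],0.07],[[0,0,0],[0.28,-0.058,0.15],0.07]]'
python3 -m pendant '[[[0,0,0],[0,0,0],0.07],[[0,0,0],[0,0,0],0.07]]'
python3 - <<'E'
from h import *
M=snap('wrist','w10');snap('top','t10');np.save('M10.npy',M)
for d in ctrl.mark_of('wrist','jar_mid')[:2]+ctrl.mark_of('top','jar_mid')[:0]:
    p=np.array(d['point'])*[512,384];print(d,ray('wrist',p,.0675,M))
go([.509,.01,.12],-2)
for z in (.1295,):
  for r in (.0275,):
    print(np.round([proj('wrist',[.509+r*np.cos(a),.01+r*np.sin(a),z],M) for a in np.arange(0,6.28,np.pi/2)],0))
E
```

```text
t: 14.7
tcp_pos: [0.5082, 0.009, 0.2635]
tcp_rot: [-2.218, -2.225, -0.001]
force: [1.2, 0.3, -0.2]
finger_gap: 0.0698
t: 14.87
tcp_pos: [0.508, 0.0097, 0.2633]
tcp_rot: [-2.212, -2.228, 0.002]
force: [0.3, -0.6, 0.9]
finger_gap: 0.07
shift [ 0.0048 -0.0009  0.145 ] turn [0.0013 0.0004 0.0345] | tcp [0.5097 0.0053 0.265 ] t 15.0667 gap 0.0701 F [ 0.4 -0.2 -0. ]
[[288. 188.]
 [258. 157.]
 [227. 187.]
 [257. 217.]]
```

View pics/w10.png

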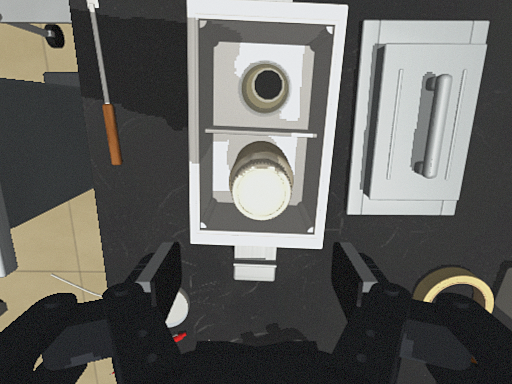

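The cap is centred at w10 (263,188), so the jar is at ≈(0.5135, 0.009). I'll go down around the cap.

```bash
python3 -m pendant '[[[0,0,0.03],[0.004,0.004,0.035],0.07],[[0,0,0.03],[0.004,0.004,0.07],0.07],[[0,0,0.03],[0.004,0.004,0.1],0.07],[[0,0,0.03],[0.004,0.004,0.125],0.07],[[0,0,0.03],[0.004,0.004,0.14],0.07],[[0,0,0.03],[0.004,0.004,0.15],0.07],[[0,0,0.03],[0.004,0.004,0.16],0.07],[[0,0,0.03],[0.004,0.004,0.162],0.07]]' 50
python3 - <<'E'
from h import *
snap('side','s11');snap('wrist','w11');go([.5135,.009,.103],-2)
im=cv2.imread('pics/s11.png');cv2.imwrite('pics/s11z.png',cv2.resize(im[150:300,190:330],None,fx=4,fy=4))
E
```

```text
t: 15.73
tcp_pos: [0.5132, 0.0097, 0.1016]
tcp_rot: [-2.254, -2.188, 0.001]
force: [0.2, 0.1, 0.0]
finger_gap: 0.0704
shift [-0.0009 -0.     -0.0003] turn [0.0004 0.0001 0.0052] | tcp [0.5136 0.0099 0.1027] t 15.8333 gap 0.0703 F [-1.   0.1  0.2]
```

View pics/s11z.png

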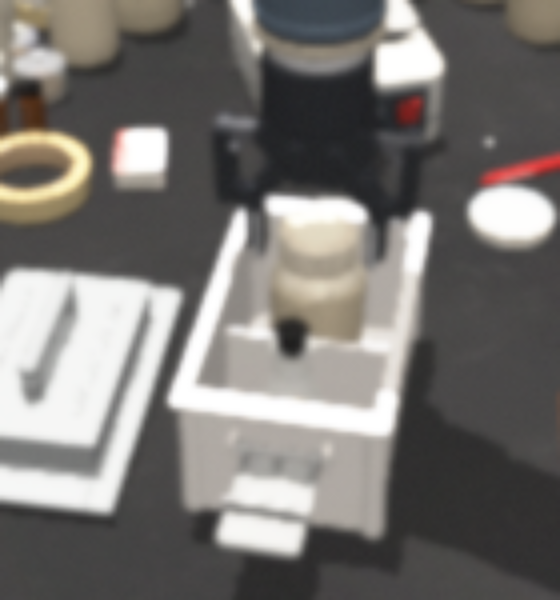

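View pics/w11.png

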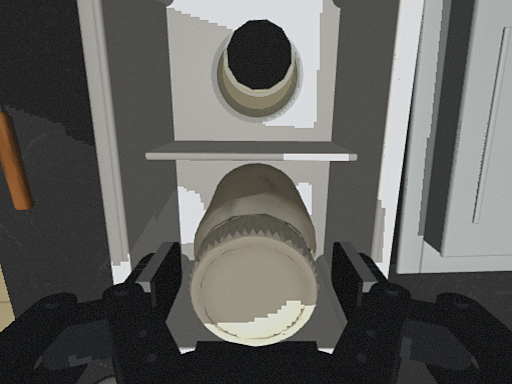

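The cap (254,288) is centred between the pads (181 and 333). I'll grip and lift.

```bash
python3 -m pendant '[[[0,0,0],[0,0,0],0.045],[[0,0,0],[0,0,0],0.045],[[0,0,0],[0,0,0],0.04],[[0,0,0],[0,0,0],0.04],[[0,0,0],[0,0,0],0.04],[[0,0,0],[0,0,0],0.04]]' 50
python3 -m pendant '[[[0,0,0],[0,0,-0.005],0.04],[[0,0,0],[0,0,-0.015],0.04],[[0,0,0],[0,0,-0.03],0.04],[[0,0,0],[0,0,-0.055],0.04],[[0,0,0],[0,0,-0.085],0.04],[[0,0,0],[0,0,-0.115],0.04],[[0,0,0],[0,0,-0.14],0.04],[[0,0,0],[0,0,-0.15],0.04]]' 50
python3 - <<'E'
from h import *
snap('wrist','w12');snap('side','s12');go([.556,-.386,.26],-2)
im=cv2.imread('pics/s12.png');cv2.imwrite('pics/s12z.png',cv2.resize(im[120:300,190:330],None,fx=4,fy=4)[:600])
E
```

```text
t: 16.33
tcp_pos: [0.5138, 0.0103, 0.1037]
tcp_rot: [2.253, 2.188, 0.003]
force: [-1.2, -0.4, 5.4]
finger_gap: 0.0533
t: 17.0
tcp_pos: [0.5144, 0.0099, 0.2567]
tcp_rot: [2.252, 2.186, 0.007]
force: [0.7, 0.6, -2.5]
finger_gap: 0.0538
shift [-0.3949  0.0534 -0.0057] turn [ 0.004  -0.001   0.0061] | tcp [0.514  0.0103 0.2544] t 17.1 gap 0.0531 F [-0.4  0.9 -2.9]
```

View pics/s12z.png

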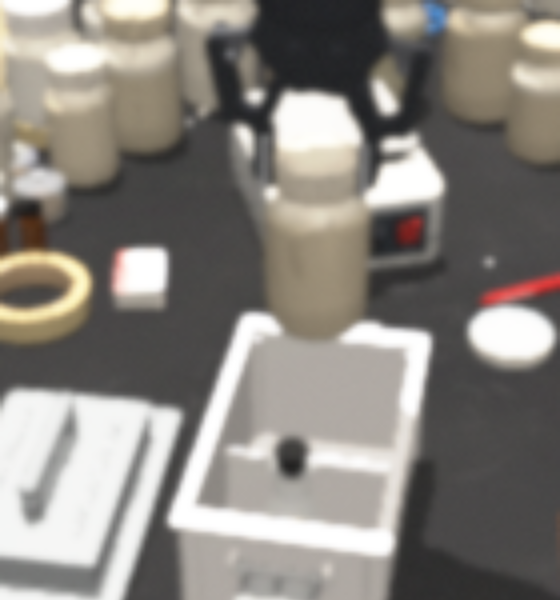

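The jar hangs upright (315,230), above the rim, and the flask still stands. Carry it over.

```bash
python3 -m pendant '[[[0,0,0],[-0.008,0.001,-0.005],0.04],[[0,0,0],[-0.025,0.003,-0.01],0.04],[[0,0,0],[-0.05,0.006,-0.015],0.04],[[0,0,0],[-0.08,0.01,-0.02],0.04],[[0,0,0],[-0.11,0.014,-0.02],0.04],[[0,0,0],[-0.14,0.018,-0.02],0.04],[[0,0,0],[-0.17,0.022,-0.02],0.04],[[0,0,0],[-0.2,0.026,-0.02],0.04]]'
python3 -m pendant '[[[0,0,0],[-0.03,0.004,0],0.04],[[0,0,0],[-0.06,0.008,0],0.04],[[0,0,0],[-0.09,0.012,0],0.04],[[0,0,0],[-0.12,0.016,0],0.04],[[0,0,0],[-0.15,0.02,0],0.04],[[0,0,0],[-0.175,0.024,0],0.04],[[0,0,0],[-0.188,0.026,0],0.04],[[0,0,0],[-0.194,0.027,0],0.04]]'
python3 - <<'E'
from h import *
snap('wrist','w13');snap('side','s13');go([.556,-.386,.195],-2)
im=cv2.imread('pics/s13.png');cv2.imwrite('pics/s13z.png',cv2.resize(im[80:230,200:350],None,fx=4,fy=4))
E
```

```text
t: 17.77
tcp_pos: [0.5323, -0.1922, 0.2707]
tcp_rot: [-2.252, -2.187, 0.003]
force: [0.5, 0.1, -2.1]
finger_gap: 0.0538
t: 18.43
tcp_pos: [0.5528, -0.3882, 0.27]
tcp_rot: [-2.255, -2.183, 0.004]
force: [-0.8, 0.7, -3.1]
finger_gap: 0.0536
shift [0.0001 0.0026 0.0755] turn [-0.0028 -0.0009  0.0039] | tcp [ 0.5536 -0.3861  0.2706] t 18.5333 gap 0.0536 F [ 0.5  0.4 -2.2]
```

View pics/s13z.png

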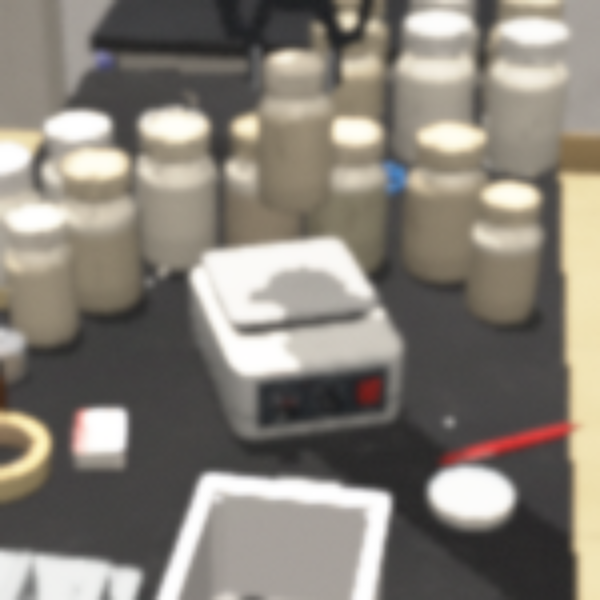

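View pics/w13.png

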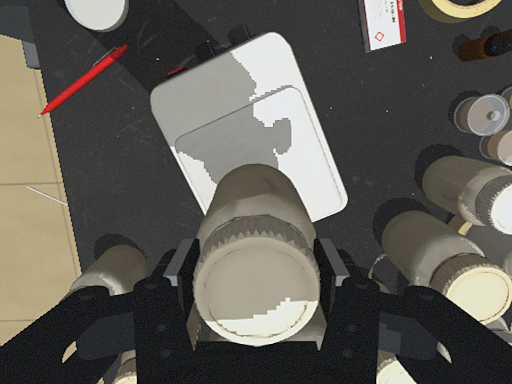

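The jar hangs upright over the plate (s13z 297,130 over 285,285). Lowering, slowing towards the end.

```bash
python3 -m pendant '[[[0,0,0],[0,0.002,0.012],0.04],[[0,0,0],[0,0.002,0.027],0.04],[[0,0,0],[0,0.002,0.04],0.04],[[0,0,0],[0,0.002,0.05],0.04],[[0,0,0],[0,0.002,0.058],0.04],[[0,0,0],[0,0.002,0.064],0.04],[[0,0,0],[0,0.002,0.067],0.04],[[0,0,0],[0,0.002,0.068],0.04]]'
python3 -m pendant '[[[0,0,0],[0,0,0.002],0.04],[[0,0,0],[0,0,0.003],0.04],[[0,0,0],[0,0,0.004],0.04],[[0,0,0],[0,0,0.005],0.04],[[0,0,0],[0,0,0.006],0.04],[[0,0,0],[0,0,0.006],0.04]]'
python3 - <<'E'
from h import *
snap('side','s14');go([.556,-.386,.195],-2)
im=cv2.imread('pics/s14.png');cv2.imwrite('pics/s14z.png',cv2.resize(im[80:230,200:350],None,fx=4,fy=4))
E
```

```text
t: 19.2
tcp_pos: [0.5568, -0.3848, 0.204]
tcp_rot: [-2.253, -2.189, 0.0]
force: [-0.5, 0.7, -2.3]
finger_gap: 0.0533
t: 19.7
tcp_pos: [0.5567, -0.3851, 0.1983]
tcp_rot: [-2.253, -2.189, -0.0]
force: [0.2, -0.1, -2.1]
finger_gap: 0.0537
shift [-0.0009 -0.0007  0.0034] turn [ 0.     -0.      0.0059] | tcp [ 0.5567 -0.3851  0.1984] t 19.75 gap 0.0536 F [-0.9 -0.9 -2.7]
```

View pics/s14z.png

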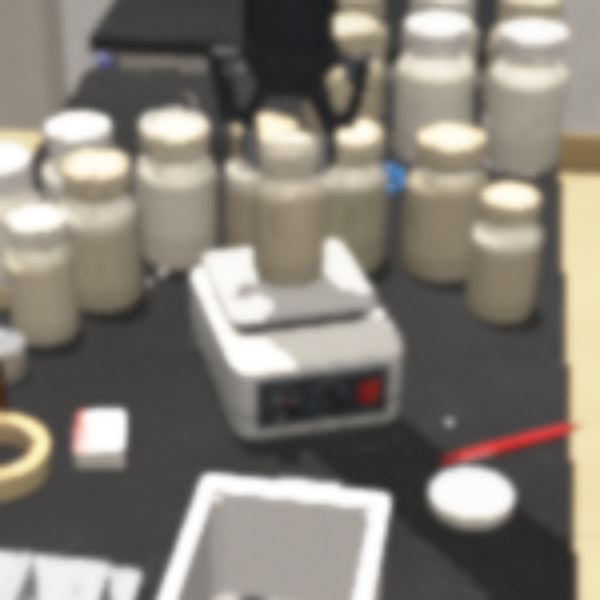

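Just above contact, with the weight still on the fingers (−2.5 N).

```bash
python3 -m pendant '[[[0,0,0],[0,0,0.001],0.04],[[0,0,0],[0,0,0.002],0.04],[[0,0,0],[0,0,0.003],0.04],[[0,0,0],[0,0,0.0035],0.04],[[0,0,0],[0,0,0.0035],0.04]]'
```

```text
t: 20.17
tcp_pos: [0.5567, -0.3852, 0.1949]
tcp_rot: [2.253, 2.189, -0.0]
force: [-0.4, -0.5, -2.1]
finger_gap: 0.0533
```

```bash
python3 -m pendant '[[[0,0,0],[0,0,0.001],0.04],[[0,0,0],[0,0,0.001],0.04],[[0,0,0],[0,0,0.001],0.04]]'; python3 -m pendant '[[[0,0,0],[0,0,0.001],0.04],[[0,0,0],[0,0,0.001],0.04],[[0,0,0],[0,0,0.001],0.04]]'
```

```text
t: 20.42
tcp_pos: [0.5567, -0.3855, 0.1949]
tcp_rot: [2.253, 2.188, 0.0]
force: [-2.2, 0.3, 5.0]
finger_gap: 0.0535
t: 20.67
tcp_pos: [0.5567, -0.3858, 0.1948]
tcp_rot: [2.253, 2.187, 0.0]
force: [-3.7, 2.0, 10.9]
finger_gap: 0.0533
```

It has made contact (10.9 N). I'll back off 1 mm to unload, then open.

```bash
python3 -m pendant '[[[0,0,0],[0,0,-0.001],0.04],[[0,0,0],[0,0,-0.001],0.04],[[0,0,0],[0,0,-0.001],0.056],[[0,0,0],[0,0,-0.001],0.06],[[0,0,0],[0,0,-0.001],0.065],[[0,0,0],[0,0,-0.001],0.07],[[0,0,0],[0,0,-0.001],0.072],[[0,0,0],[0,0,-0.001],0.072]]'
python3 - <<'E'
from h import *
snap('side','s15');snap('wrist','w15');go([.556,-.386,.195],-2)
im=cv2.imread('pics/s15.png');cv2.imwrite('pics/s15z.png',cv2.resize(im[80:230,200:350],None,fx=4,fy=4))
E
```

```text
t: 21.33
tcp_pos: [0.5568, -0.3851, 0.1938]
tcp_rot: [-2.253, -2.189, 0.0]
force: [-0.1, 0.2, 0.2]
finger_gap: 0.0719
shift [-0.0009 -0.0007 -0.0012] turn [-0.0001 -0.      0.006 ] | tcp [ 0.5568 -0.3851  0.1938] t 21.4333 gap 0.0718 F [ 0.4 -0.8 -0.3]
```

View pics/w15.png

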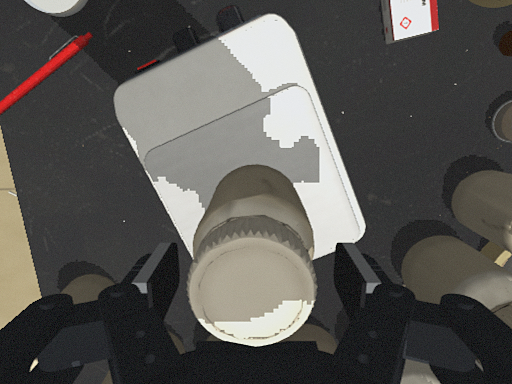

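The fingers are clear on both sides of the cap (pads at 180 and 338, cap 190–315). I'll rise straight up and back away.

```bash
python3 -m pendant '[[[0,0,0],[0,0,-0.006],0.075],[[0,0,0],[0,0,-0.018],0.075],[[0,0,0],[0,0,-0.035],0.075],[[0,0,0],[0,0,-0.06],0.075],[[0,0,0],[0,0,-0.095],0.075],[[0,0,0],[0,0,-0.13],0.075],[[0,0,0],[0,0,-0.165],0.075],[[0,0,0],[0,0,-0.2],0.075]]'
python3 -m pendant '[[[0,0,0],[0.04,-0.01,0],0.075],[[0,0,0],[0.08,-0.02,0],0.075],[[0,0,0],[0.11,-0.03,0],0.075],[[0,0,0],[0.12,-0.03,0],0.075],[[0,0,0],[0.12,-0.03,0],0.075]]'
python3 - <<'E'
from h import *
M=snap('wrist','w16');print(M[:3,3])
for l,z in(('jar_mid',.1585),('stirrer_plate',.096)):
  for d in ctrl.mark_of('wrist',l)[:3]:
    p=np.array(d['point'])*[512,384];print(l,p.round(),round(d['score'],2),ray('wrist',p,z,M).round(4))
snap('side','s16');snap('top','t16')
for r in('side','top'):
  for d in ctrl.mark_of(r,'jar_mid')[:3]:
    p=np.array(d['point'])*[512,384];print(r,p.round(),round(d['score'],2),ray(r,p,.1585).round(4))
E
```

```text
t: 22.1
tcp_pos: [0.5562, -0.385, 0.3973]
tcp_rot: [2.253, 2.188, 0.0]
force: [0.5, -1.1, -0.6]
finger_gap: 0.0751
t: 22.52
tcp_pos: [0.5306, -0.2612, 0.3957]
tcp_rot: [2.248, 2.193, 0.004]
force: [1.3, 0.1, 1.0]
finger_gap: 0.0752
[ 0.53064495 -0.26123281  0.39574002]
jar_mid [278. 262.] 0.73 [ 0.5566 -0.388   0.1585]
stirrer_plate [236.  45.] 0.28 [ 0.5093 -0.1154  0.096 ]
stirrer_plate [278. 263.] 0.27 [ 0.5615 -0.4217  0.096 ]
side [270. 133.] 0.97 [ 0.5613 -0.3919  0.1585]
```

View pics/w16.png

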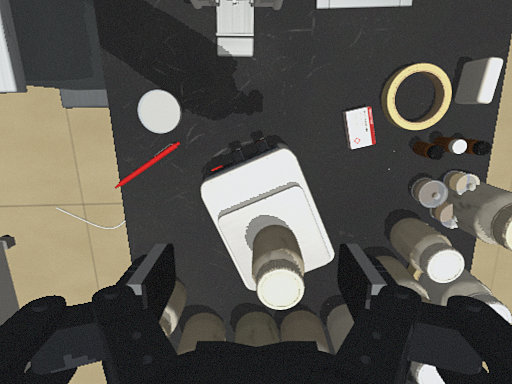

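View pics/s16.png

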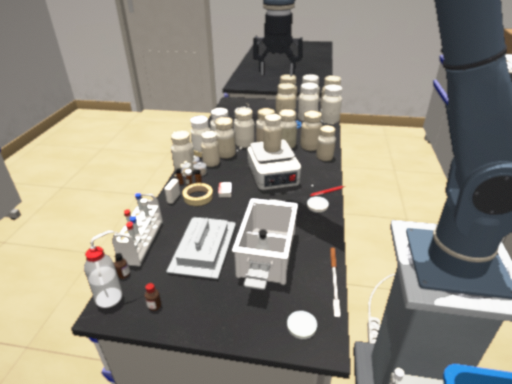

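Run:
```python
from h import *
M=np.eye(4);M[:3,:3]=R.from_rotvec([2.248,2.193,.004]).as_matrix();M[:3,3]=[.53064,-.26123,.39574]
q=[ray('wrist',c,.096,M) for c in [(217,216),(303,183),(335,257),(246,293)]];print(np.mean(q,0).round(4))
print('cap top',ray('wrist',(281,288),.221,M).round(4), 'expected cap at',proj('wrist',[.5568,-.3855,.221],M).round())
s=ctrl.state();print(s['t'],np.abs(s['joint_velocities']).max())
```

```text
[ 0.5569 -0.3825  0.096 ]
cap top [ 0.5559 -0.3883  0.221 ] expected cap at [282. 286.]
22.8667 0.003931046812288038
```

The cap top and jar middle are at the same (x, y) to within 2 mm, so the jar is upright. It stands about 5 mm from the measured plate centre. The lid, clips, flask and bystanders look right in both pictures, so I'm handing in.

```bash
python3 -c "
from workcell import ctrl
print(ctrl.job_done())"
```

```text
the job is handed in; nothing more can be done
None
```

The job is done and handed in at about 23 s of the 64 s allowed; no verdict is reported.

**What I did**
- I flipped both clips out with the shut fingers.
- I laid the lid flat on the bench beyond the carrier, at about (0.695, 0.060).
- I lifted the jar by its cap, lowered it slowly onto the stirrer plate, unloaded the grip and released it.

**Last checks**
- **Jar:** it stands at about (0.556, −0.388), roughly 5 mm from the measured plate centre (0.557, −0.383). Its cap and middle line up within 2 mm, so it is upright. While setting it down I pressed it on the plate with about 11 N for a moment, then backed off.
- **Lid, clips, flask and bystanders:** in the last side picture the lid is flat and clear of the carrier, and the flask stands in the carrier. The petri dish, carton and amber bottle look where they were at the start. I checked all of these only by eye. The −y clip was last seen out in the wrist views, as the carrier hides it in the side view.

**Readings that disagreed**
- The network's lid mark in the side picture, taken after the lid was laid down, was wrong: it gave (0.35, −0.18). The wrist mark agreed with the picture.
- The network's low-scoring plate marks in the last wrist picture were also wrong. I used the plate corners instead.
- Before the jar arrived, the side camera's plate mark was about 25 mm off in y compared with the wrist and top marks. I used the wrist and top values.

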